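# Turn a sample-binder leaf

### The arm

A 6-joint arm with a two-finger parallel gripper is mounted at the origin on the work surface; the furniture and walls round the work are solid. World frame = base frame: x ahead of the robot, y to its left, z up, the work surface at z = 0. Lengths are in m, angles in rad, forces in N, time in s.
With the tool pointing down it reaches from about 0.325 to 0.775 m from the base axis. Payload 5.5 kg.
Tool frame: the origin (TCP) lies midway between the tips of the shut fingers; the grasp point (between the pads) lies 19 mm behind it; z points along the fingers, y is the line along which they close (so a half turn about z gives the same grasp; the last joint's range is limited). The gripper opens to 88 mm and grips with 3 to 60 N. Pads are 20 mm wide; open, the fingers measure 115 mm over their backs; the gripper's body (75 mm by 178 mm) begins 61 mm behind the grasp point.
Start: joints at [1.233, 0.091, 1.231, -0, 1.82, -0.057], TCP at [0.166, 0.577, 0.223] pointing down, gripper open.
Joint ranges: [-2.87, 2.87], [-0.86, 2.18], [0.17, 2.46], [-1.51, 4.65], [0.06, 2.69], [-2.65, 2.65]. Speed limits (rad/s): [2.57, 2.57, 3.01, 3.14, 3.14, 3.14].

### API

Orientations are given as a 3x3 rotation matrix whose columns are the frame's x, y, z axes.
In Python, from workcell import r, vision, order gives the robot as it stands. The module is installed in compiled form; this text tells all that it offers.
- The arm moves only by the tool jog_arm, never from a script. Its argument "targets" is a list that holds one entry, the list of rows, each a list of 5 numbers: the shift along the tool's x, y, z in m, then the turn about the tool's z in rad, then the closure, from 0 (fully open) to 1 (shut). In form: [[[tx, ty, tz, twist, jaw], ...]]. A call has 1 to 5 rows; each row shifts and turns the commanded pose from where the row before left it, along the tool's axes as they then stand; what a row does not reach is not made up. A row lasts 1/10 s, in which the tool goes at most 50 mm and 8.59 degrees, less where a joint would pass 70% of its speed; a pose out of reach is approached as far as the arm can. A call is refused whole if a number of a shift passes 0.05 or a number of a turn 0.15, either way. A call with a gripper value outside its range is refused whole. The fingers move at their own pace and stop on an object; "squeeze" is the grip in N (left out, the last holds). Time passes only in rows, so rows that do not move let the fingers close. It gives the time, the measured TCP pose, the force, the opening and the grip force at its end, in the units of the state.
- r.read_state(): the state, without advancing time (a new reading comes with each control period).
- vision.get_image(name): name is "scene" or "top"; returns the picture (420x560x3 uint8, red, green, blue); there is no depth.
- vision.get_calibration(name): a dict with "intrinsics" (3x3 intrinsics, pixels), "k1" (the pictures are not rectified: a ray, as slopes to the right and down, at radius r is drawn at 1 + k1 r^2 times it, then the intrinsics apply), "R" (3x3) and "t" (3): a world point X has camera coordinates R X + t. Camera axes: x right, y down, z forward; pixel columns grow to the right and rows downward; lengths in m; the calibration is good to about 2 mm. A picture is of the moment at which its call begins. get_calibration takes no time and is no camera call.
- order.hand_in(): hands the job in; it is judged then, once.
The state is a dict: "clock": time; "joint_positions": joint angles; "dq": joint speeds; "joint_torque": joint torques, N m; "ee_pos": TCP position; "eef_rot": TCP orientation; "ft_force": force on the tool from outside, world axes, zero at the start; "torque": the same for the moment, N m; "gripper_width": opening from 0.0 (shut) to 1.0 (fully open); "gripper_force": force on a finger pad.
Only numpy, scipy, OpenCV 4.12 (cv2) and the standard library are available. Lean on these libraries where they do the work, as an engineer would, in place of code of your own. Each camera call takes 0.05 s, during which the arm holds its last target. There are 200 camera calls.

### The job

Somebody has left the flat ink-pad tin on the left-hand page of the open material-sample binder. With a fingertip, slide the tin off the binder so that it lies flat on the desk, then turn the raised stiff leaf gently over the spine until it lies flat on the left-hand page. Only push: do not lift the tin, do not pinch it or the leaf or press hard, and leave the other things on the desk where they are.

Things in the scene. Friction and masses are not known exactly. Their poses are not given: they have to be found in the camera images.
- binder: Open sample binder, fixed, 188 mm along its spine, 336 mm wide over both grey covers (outer edges 168 mm from the spine). Origin: middle of the spine, 2.8 mm above the bare desk, level with the top of the slate-blue desk pad. x along the spine away from the robot, y to the left page, z up. Page tops 5.5 mm above the origin, 8.3 mm above the bare desk.
- leaf (a joint): Angle of the one leaf that turns, a rigid board with chips on both faces, hinged along the spine: 0 = flat on the right page, pi/2 = upright, pi = flat on the left page (its stop). Starts raised over the right page at 0.4 to 0.65 rad. The hinge is stiff: the leaf stays at any angle where it is left; 2 to 3 N at its free edge turns it, so it must be led all the way over and down.
- leaf_edge (a point): Middle of the turning leaf's free edge. The leaf is 4 mm thick, 176 mm long along the spine and reaches 150 mm from the hinge axis; here a thumb tab 38 mm long along the spine and 2.6 mm thick sticks out 13 mm farther. The point's x axis is the binder's x; the leaf's plane is its x and y.
- leaf_hinge (a point): Middle of the hinge axis, on the spine 8.1 mm above the binder's origin; the axis runs along the binder's x.
- stamp_tin: Closed flat ink-pad tin, dark blue, 62 x 92 x 18 mm (its own x, y, z), about 0.09 kg, loose on the left-hand page. Origin: centre of its underside; z up. Its lid does not come off.
- eraser: Bystander: eraser in a blue sleeve, 22 x 44 x 12 mm, lying behind and to the right of the binder; origin at the centre of its underside.
- wood_pen: Bystander: wooden ballpoint, 138 mm long, lying to the right of the binder; origin under its middle.
- phone: Bystander: black mobile phone, 147 x 72 x 8 mm, lying at the right in front; origin at the centre of its underside.
- mouse: Bystander: black computer mouse, 111 x 62 x 38 mm, at the left in front; origin at the centre of its underside.
- ink_bottle: Bystander: blue glass ink bottle with black cap, 48 x 48 x 60 mm, at the back right; origin at the centre of its underside.
- usb_stick: Bystander: grey memory stick, 18 x 50 x 8 mm, lying to the right of the binder; origin at the centre of its underside.
- binder_clip_3: Bystander: binder clip standing on its spine, 23 x 32 x 43 mm, at the back right; origin at the centre of its underside.
There are look-alikes about, which are no part of the job. There is more than one size of the stamp_tin; the job needs the larger.

How it is judged:
On the way, in this order (a step that is already met when the one before it is completed fails the run):
1. the tin lies flat on the desk, clear of the binder (contact force between stamp_tin and binder below 0.02 N and height (world z) of stamp_tin between -0.01 and 0.0045 m and angle between stamp_tin's own z axis and vertical below 0.05 rad), for 0.2 s.
2. the leaf lies flat on the left-hand page (value of joint leaf above 3.06 rad), for 0.2 s.
At the end, for the whole second after the job is handed in: The leaf lies on the left-hand page, within 0.08 rad (about 12 mm at its edge) of dead flat and at rest; the tin lies flat and still on the desk, touching no part of the binder (all of step 1 and value of joint leaf above 3.06 rad and velocity of joint leaf below 0.05 rad/s and linear speed of stamp_tin below 0.01 m/s).
It fails at once if the tin is lifted or tipped over (height (world z) of stamp_tin above 0.03 m or angle between stamp_tin's own z axis and vertical above 0.6 rad).
It fails at once if the tin, the leaf or another part of the binder is pinched or pressed with more than 35 N (contact force between the fingers and binder above 35 N or contact force between the fingers and stamp_tin above 35 N).
It fails at once if the leaf is flung over (faster than 3 rad/s) (velocity of joint leaf above 3 rad/s).
It fails at once if another thing on the desk is moved by more than 30 mm (distance of any of eraser, wood_pen, phone, mouse, ink_bottle, usb_stick, binder_clip_3 from where it was at the start of the episode above 0.03 m).
It also fails if it takes over 61 s, if anything falls off the work surface, if the arm or the gripper's body presses on something with over 40 N, if the wrist force passes 120 N, or if a joint passes its speed limit or range.

## Working session

There is one attempt and no reset: what is moved stays moved. The work goes in short steps, Python scripts to look and compute and a tool call to move; the robot and the scene stay as the last step left them, time stands still between calls to the robot, and variables do not carry over. Pictures are saved under pics/ and viewed, at most 10 in all, crops included, and the job is handed in when it is done.

Besides the shell and the picture viewer there is one more tool, called after "Request:" as name(argument=value, ...), one argument or row to a line, values as JSON. jog_arm: Moves the arm, as the interface text tells. Its arguments: {"type":"object","properties":{"targets":{"type":"array","items":{"type":"array","items":{"type":"array","items":{"type":"number"}}}},"squeeze":{"type":"number"}},"required":["targets"]}

```bash
mkdir -p pics
cat > h.py <<'E'
import numpy as np, cv2
from workcell import r, vision, order
def snap(name,fn,crop=None,scale=1):
    im=vision.get_image(name)[:,:,::-1].copy()
    if crop: im=im[crop[1]:crop[3],crop[0]:crop[2]]
    if scale!=1: im=cv2.resize(im,None,fx=scale,fy=scale,interpolation=cv2.INTER_CUBIC)
    cv2.imwrite('pics/'+fn,im)
def ray(name,px):
    c=vision.get_calibration(name);K=np.array(c['intrinsics']);R=np.array(c['R']);t=np.array(c['t'])
    d=(np.linalg.inv(K)@[px[0],px[1],1])[:2];u=d.copy()
    for _ in range(20): u=d/(1+c['k1']*(u@u))
    return -R.T@t, R.T@np.array([u[0],u[1],1])
def onplane(name,px,z):
    o,d=ray(name,px); return o+d*(z-o[2])/d[2]
def proj(name,X):
    c=vision.get_calibration(name);K=np.array(c['intrinsics'])
    p=np.array(c['R'])@X+np.array(c['t']);u=p[:2]/p[2];u=u*(1+c['k1']*(u@u))
    return (K@[u[0],u[1],1])[:2]
def st():
    s=r.read_state()
    print(s['clock'],np.round(s['ee_pos'],4),np.round(s['eef_rot'],3).tolist(),np.round(s['ft_force'],1),s['gripper_width'])
E
python3 - <<'E'
from h import *
st(); snap('top','top0.png',None,1.42); snap('scene','scene0.png',None,1.42)
for n in('top','scene'): o,d=ray(n,(280,210)); print(n,o,d)
E
```

```text
0.0 [0.1662 0.5762 0.2215] [[-0.961, 0.277, -0.001], [0.277, 0.961, -0.002], [0.0, -0.002, -1.0]] [-0.3 -1.  -0.7] 0.995981915750167
top [ 0.3042335  -0.08981289  1.00484362] [ 0.11319516 -0.00811649 -0.99367195]
scene [ 0.0431303  -0.92033306  0.69218076] [ 0.36908896  0.72765321 -0.57829251]
```

View pics/top0.png

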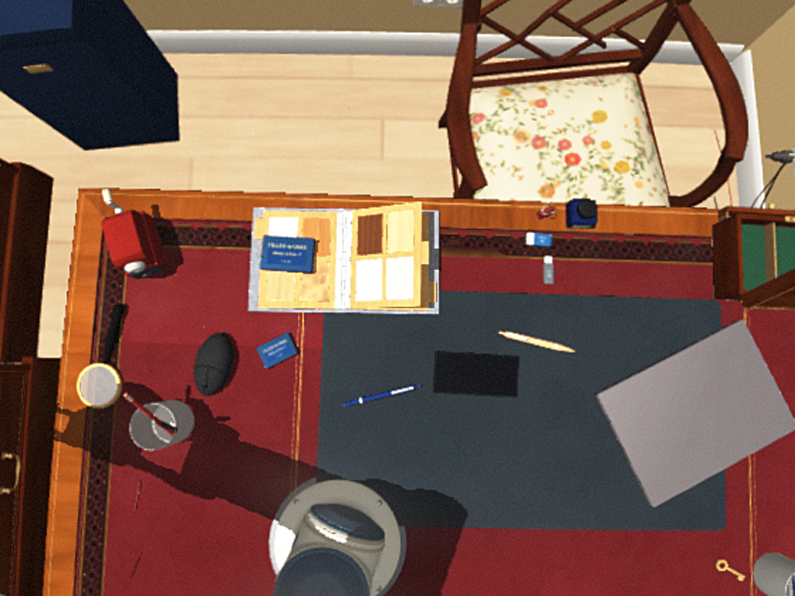

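View pics/scene0.png

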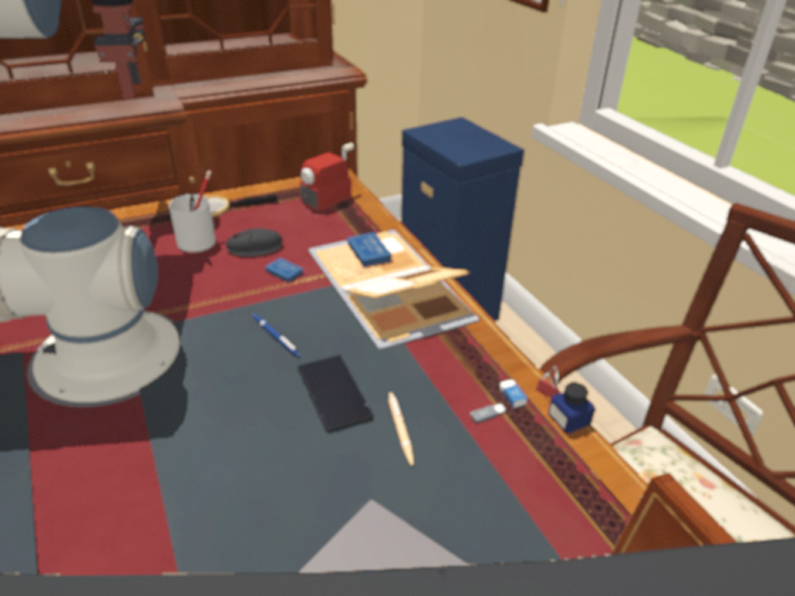

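In the pictures (1.42x), the top view shows two blue tins: a larger one at (288,254) on the left page, and a smaller one at (277,350) on the red desk. The one on the page fits the description (larger, and on the page). The leaf is raised over the right page, with its edge near x≈420. I'll confirm in an enlarged crop.

Run:
```python
from h import *
snap('top','crop1.png',(165,130,325,270),5)
```

```text
(no output)
```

View pics/crop1.png

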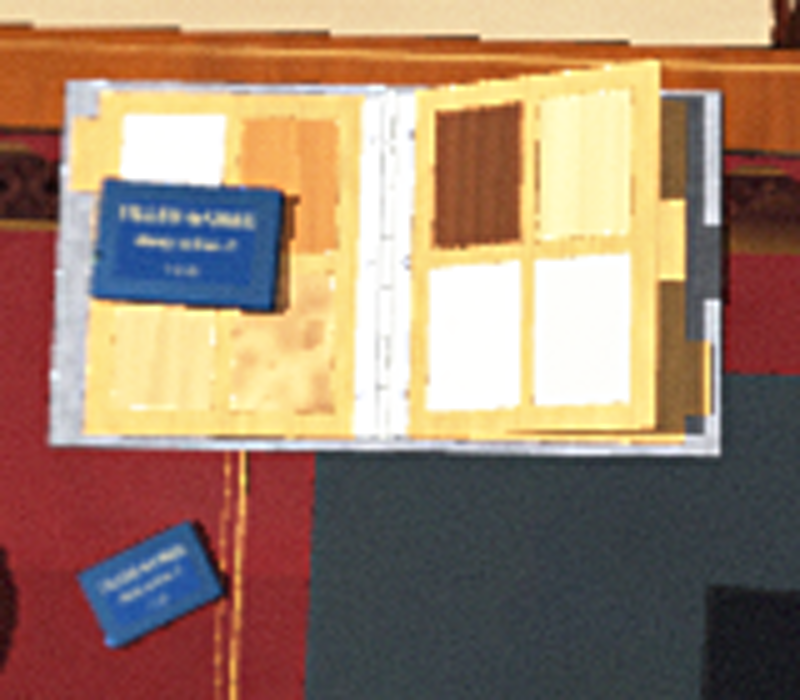

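The larger tin is at crop (188,246) on the left page. The small look-alike is on the desk at crop (150,585). The leaf's free edge is near crop x≈657 and its thumb tab at (672,240).

Run:
```python
from h import *
f=lambda p,z:onplane('top',(p[0]/5+165,p[1]/5+130),z)
B=[f(p,0.0045) for p in [(66,82),(50,445),(718,455),(721,92)]]
T=[f(p,.0263) for p in [(105,180),(283,190),(272,312),(92,300)]]
for p in B+T: print(np.round(p,4))
B=np.array(B);c=B.mean(0);x=(B[0]-B[1])+(B[3]-B[2]);y=(B[0]-B[3])+(B[1]-B[2])
yaw=np.arctan2(x[1],x[0]);yaw2=np.arctan2(-y[0],y[1]);print('binder',c,yaw,yaw2)
T=np.array(T);tc=T.mean(0);e=T[0]-T[1]+T[3]-T[2];print('tin',tc,np.arctan2(-e[0],e[1]))
print([np.linalg.norm(T[i]-T[(i+1)%4]) for i in range(4)],[np.linalg.norm(B[i]-B[(i+1)%4]) for i in range(4)])
# leaf angle: match edge ends and tab
yw=yaw2;X=np.array([np.cos(yw),np.sin(yw),0]);Y=np.array([-np.sin(yw),np.cos(yw),0])
H=c.copy();H[2]=.0109
for a in np.arange(.35,.7,.05):
    q=[(np.array(proj('top',H+X*s-Y*l*np.cos(a)+[0,0,l*np.sin(a)]))-[165,130])*5 for s,l in((.088,.15),(-.088,.15),(.019,.163),(-.019,.163))]
    print(round(a,2),np.round(q).tolist())
S=lambda p: np.round(onplane('top',(p[0]/1.42,p[1]/1.42),.02),3)
for n,p in dict(redbox=(133,240),mouse=(215,363),small=(277,350),eraser=(538,240),edge=(200,197),edgeL=(80,200)).items(): print(n,S(p))
```

```text
[0.579  0.1652 0.0045]
[0.3921 0.1647 0.0045]
[ 0.3913 -0.17    0.0045]
[ 0.5784 -0.1711  0.0045]
[0.523  0.1378 0.0263]
[0.519  0.0488 0.0263]
[0.4575 0.0523 0.0263]
[0.4623 0.1416 0.0263]
binder [ 0.48521074 -0.00280105  0.0045    ] -0.0015524805579599096 -0.0019150477518618675
tin [0.49045476 0.09511985 0.0263    ] -0.049434668466771595
[np.float64(0.08904258226022667), np.float64(0.06162913757485842), np.float64(0.0893965906159093), np.float64(0.06076300577078968)] [np.float64(0.18692111289832994), np.float64(0.3347509014686183), np.float64(0.1870921846548085), np.float64(0.3363405265335857)]
0.35 [[675.0, 70.0], [672.0, 432.0], [700.0, 209.0], [699.0, 287.0]]
0.4 [[670.0, 66.0], [667.0, 431.0], [695.0, 205.0], [694.0, 284.0]]
0.45 [[664.0, 62.0], [661.0, 429.0], [688.0, 202.0], [688.0, 281.0]]
0.5 [[658.0, 58.0], [654.0, 427.0], [682.0, 198.0], [681.0, 279.0]]
0.55 [[650.0, 54.0], [647.0, 426.0], [674.0, 195.0], [673.0, 276.0]]
0.6 [[642.0, 50.0], [639.0, 424.0], [665.0, 192.0], [664.0, 273.0]]
0.65 [[633.0, 46.0], [630.0, 423.0], [655.0, 188.0], [655.0, 270.0]]
redbox [0.514 0.373 0.02 ]
mouse [0.3   0.215 0.02 ]
small [0.324 0.109 0.02 ]
eraser [ 0.524 -0.346  0.02 ]
edge [0.594 0.258 0.02 ]
edgeL [0.587 0.476 0.02 ]
```

Request:
jog_arm(
  targets=[
    [[0,0,-0.01,-0.14,1],[0,0,-0.01,-0.14,1],[-0.04,-0.02,0,0,1],[-0.04,-0.02,0,0,1],[-0.04,-0.025,0,0,1]],
  ],
  squeeze=5,
)

```text
clock: 0.65
ee_pos: [0.287, 0.5109, 0.2421]
eef_rot: [[-1.0, -0.001, -0.0], [-0.001, 1.0, -0.001], [0.0, -0.001, -1.0]]
ft_force: [1.3, -0.0, -0.5]
gripper_width: 0.589
gripper_force: 0.0
```

Request:
jog_arm(
  targets=[
    [[-0.03,-0.04,0,0,1],[-0.03,-0.04,0,0,1],[-0.03,-0.04,0,0,1],[-0.03,-0.04,0,0,1],[-0.03,-0.04,0,0,1]],
  ],
)

```text
clock: 1.15
ee_pos: [0.4368, 0.3095, 0.2424]
eef_rot: [[-1.0, 0.001, -0.0], [0.001, 1.0, -0.0], [0.0, -0.0, -1.0]]
ft_force: [0.6, -0.1, 0.0]
gripper_width: 0.125
gripper_force: 0.0
```

Request:
jog_arm(
  targets=[
    [[-0.03,-0.04,0,0,1],[-0.02,-0.045,0,0,1],[0,-0.045,0,0,1],[0,-0.045,0,0,1],[0,-0.045,0,0,1]],
  ],
)

```text
clock: 1.65
ee_pos: [0.4856, 0.0894, 0.2422]
eef_rot: [[-1.0, 0.001, -0.001], [0.001, 1.0, -0.0], [0.001, -0.0, -1.0]]
ft_force: [0.8, -0.2, 1.0]
gripper_width: 0.008
gripper_force: 0.0
```

Request:
jog_arm(
  targets=[
    [[-0.004,-0.034,0,0,1],[0,-0.03,0.04,0,1],[0,0,0.05,0,1],[0,0,0.05,0,1],[0,0,0.04,0,1]],
  ],
)

```text
clock: 2.15
ee_pos: [0.4886, 0.0268, 0.0593]
eef_rot: [[-1.0, 0.002, -0.002], [0.002, 1.0, 0.0], [0.002, 0.0, -1.0]]
ft_force: [0.4, -0.1, -0.6]
gripper_width: 0.007
gripper_force: 0.0
```

Request:
jog_arm(
  targets=[
    [[0,0,0.02,0,1],[0,0,0.014,0,1],[0,0,0.008,0,1],[0,0,0,0,1]],
  ],
)

```text
clock: 2.55
ee_pos: [0.4897, 0.0273, 0.0203]
eef_rot: [[-1.0, 0.001, -0.001], [0.001, 1.0, 0.0], [0.001, 0.0, -1.0]]
ft_force: [0.0, -0.4, 0.5]
gripper_width: 0.006
gripper_force: 0.0
```

Run:
```python
from h import *
st(); snap('scene','s1.png',(200,130,360,260),5)
```

```text
2.55 [0.4897 0.0273 0.0203] [[-1.0, 0.001, -0.001], [0.001, 1.0, 0.0], [0.001, 0.0, -1.0]] [ 0.  -0.4  0.5] 0.005824191746236212
```

View pics/s1.png

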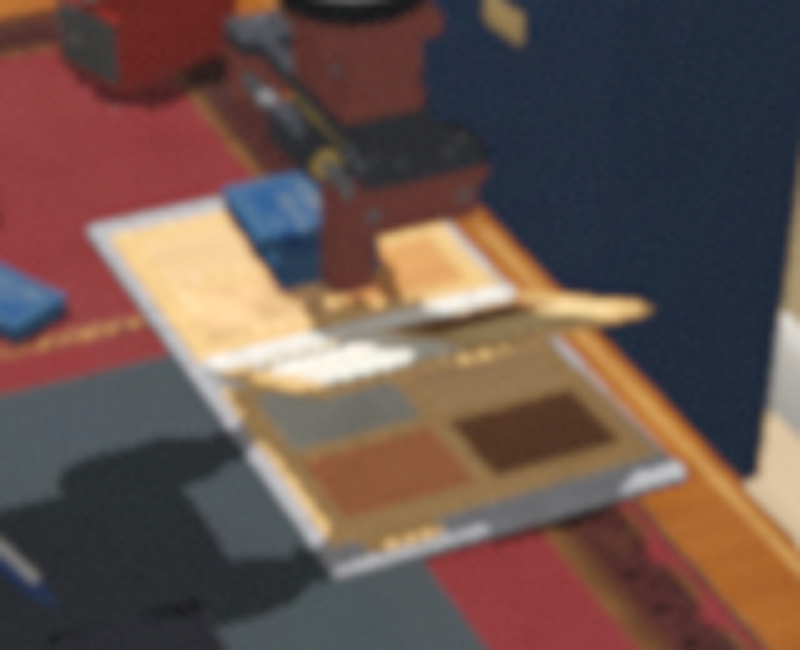

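The crop shows the shut fingers at (350,280) on the left page, just right of the tin at (275,235) and clear of the leaf. Start pushing left.

Request:
jog_arm(
  targets=[
    [[0,0.008,0,0,1],[0,0.01,0,0,1],[0,0.01,0,0,1],[0,0.01,0,0,1],[0,0.01,0,0,1]],
  ],
)

```text
clock: 3.1
ee_pos: [0.4901, 0.0763, 0.0211]
eef_rot: [[-1.0, 0.0, 0.001], [0.0, 1.0, -0.0], [-0.001, -0.0, -1.0]]
ft_force: [-0.4, -1.6, 1.3]
gripper_width: 0.004
gripper_force: 0.8
```

Request:
jog_arm(
  targets=[
    [[0,0.01,0,0,1],[0,0.01,0,0,1],[0,0.01,0,0,1],[0,0.008,0,0,1],[0,0.004,0,0,1]],
  ],
)

```text
clock: 3.6
ee_pos: [0.4896, 0.1183, 0.0203]
eef_rot: [[-1.0, 0.0, -0.001], [0.0, 1.0, 0.0], [0.001, 0.0, -1.0]]
ft_force: [-1.0, -0.4, 0.4]
gripper_width: 0.002
gripper_force: 0.2
```

Run:
```python
from h import *
st(); snap('scene','s2.png',(200,130,300,220),6)
```

```text
3.6 [0.4896 0.1183 0.0203] [[-1.0, 0.0, -0.001], [0.0, 1.0, 0.0], [0.001, 0.0, -1.0]] [-1.  -0.4  0.4] 0.002117034406320013
```

View pics/s2.png

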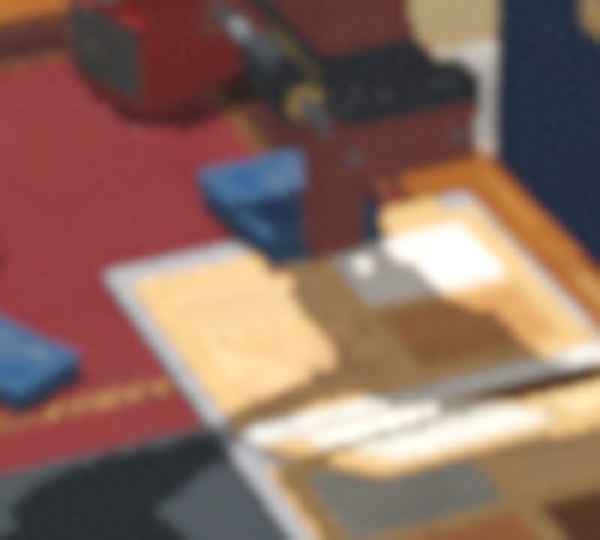

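The tin overhangs the left cover edge at about (255,200), with the finger behind it at (335,220). I'll keep pushing and lower the tip as the tin comes down.

Request:
jog_arm(
  targets=[
    [[0,0.009,0,0,1],[0,0.008,0.002,0,1],[0,0.008,0.002,0,1],[0,0.008,0.001,0,1],[0,0.008,0.001,0,1]],
  ],
)

```text
clock: 4.15
ee_pos: [0.4899, 0.1589, 0.0145]
eef_rot: [[-1.0, 0.001, -0.0], [0.001, 1.0, -0.0], [0.0, -0.0, -1.0]]
ft_force: [-0.3, -0.8, -0.4]
gripper_width: 0.001
gripper_force: 0.3
```

Request:
jog_arm(
  targets=[
    [[0,0.008,0.001,0,1],[0,0.008,0.001,0,1],[0,0.008,0,0,1],[0,0.004,0,0,1],[0,0,0,0,1]],
  ],
)

```text
clock: 4.65
ee_pos: [0.4898, 0.187, 0.0125]
eef_rot: [[-1.0, -0.0, -0.0], [-0.0, 1.0, 0.0], [0.0, 0.0, -1.0]]
ft_force: [0.2, -0.0, -0.6]
gripper_width: 0.006
gripper_force: 0.0
```

Run:
```python
from h import *
st(); snap('scene','s3.png',(200,130,300,220),6)
```

```text
4.65 [0.4898 0.187  0.0125] [[-1.0, -0.0, -0.0], [-0.0, 1.0, 0.0], [0.0, 0.0, -1.0]] [ 0.2 -0.  -0.6] 0.00551146123026584
```

View pics/s3.png

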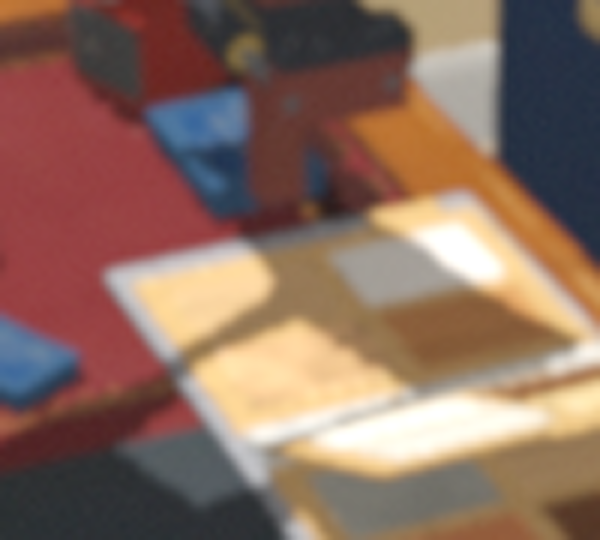

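The tin now appears on the red desk beyond the cover edge (around (195,145)), and the contact force is zero. Back off, rise, and cross to the right side of the leaf.

Request:
jog_arm(
  targets=[
    [[0,-0.005,0,0,1],[0,0,-0.04,0,1],[0,0,-0.05,0,1],[0.005,-0.02,-0.05,0,1],[0,-0.03,-0.04,0,1]],
  ],
)

```text
clock: 5.2
ee_pos: [0.485, 0.1328, 0.1916]
eef_rot: [[-1.0, -0.001, 0.002], [-0.001, 1.0, 0.001], [-0.002, 0.001, -1.0]]
ft_force: [0.9, 0.2, -0.6]
gripper_width: 0.006
gripper_force: 0.0
```

Request:
jog_arm(
  targets=[
    [[0,-0.045,0,0,1],[0,-0.045,0,0,1],[0,-0.045,0,0,1],[0,-0.045,0,0,1],[0,-0.045,0,0,1]],
  ],
)

```text
clock: 5.7
ee_pos: [0.4845, -0.0945, 0.1891]
eef_rot: [[-1.0, 0.001, 0.001], [0.001, 1.0, -0.0], [-0.001, -0.0, -1.0]]
ft_force: [1.1, -0.0, -0.7]
gripper_width: 0.004
gripper_force: 0.0
```

Request:
jog_arm(
  targets=[
    [[0,-0.045,0,0,1],[0,-0.045,0,0,1],[0,0,0.03,0,1],[0,0,0,0,1]],
  ],
)

```text
clock: 6.1
ee_pos: [0.4829, -0.1832, 0.1548]
eef_rot: [[-1.0, 0.004, -0.006], [0.004, 1.0, 0.003], [0.006, 0.003, -1.0]]
ft_force: [-0.6, -0.0, -1.3]
gripper_width: 0.011
gripper_force: 0.0
```

Run:
```python
from h import *
st(); snap('top','t2.png',(135,110,325,270),4)
```

```text
6.1 [ 0.4829 -0.1832  0.1548] [[-1.0, 0.004, -0.006], [0.004, 1.0, 0.003], [0.006, 0.003, -1.0]] [-0.6 -0.  -1.3] 0.011205134081263977
```

View pics/t2.png

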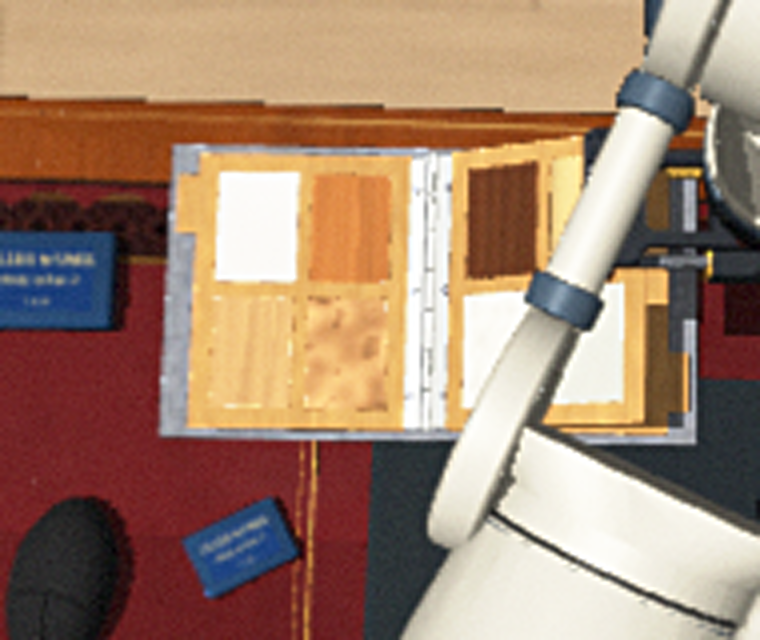

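The tin lies on the desk at (60,280), clear of the cover edge at x≈168, and the look-alike and mouse are untouched. The leaf tab is under the gripper at about (650,270). Now I'll lower the fingertip outside the tab.

Request:
jog_arm(
  targets=[
    [[-0.002,0,0.03,0,1],[0,0,0.04,0,1],[0,0,0.023,0,1],[0,0,0,0,1],[0,0.006,0,0,1]],
  ],
)

```text
clock: 6.65
ee_pos: [0.4876, -0.176, 0.0675]
eef_rot: [[-1.0, 0.0, 0.001], [0.0, 1.0, -0.001], [-0.001, -0.001, -1.0]]
ft_force: [1.0, -0.4, 1.6]
gripper_width: 0.001
gripper_force: 0.0
```

Request:
jog_arm(
  targets=[
    [[0,0.006,0,0,1],[0,0.005,0,0,1],[0,0.005,0.0,0,1],[0,0.003,-0.003,0,1],[0,0,0,0,1]],
  ],
)

```text
clock: 7.15
ee_pos: [0.4875, -0.1569, 0.0698]
eef_rot: [[-1.0, 0.0, 0.001], [0.0, 1.0, -0.0], [-0.001, -0.0, -1.0]]
ft_force: [-0.3, 0.2, 0.6]
gripper_width: 0.008
gripper_force: 0.0
```

Request:
jog_arm(
  targets=[
    [[0,0,0.01,0,1],[0,0.003,0,0,1],[0,0.003,0,0,1]],
  ],
)

```text
clock: 7.45
ee_pos: [0.4872, -0.1552, 0.0595]
eef_rot: [[-1.0, 0.003, 0.001], [0.003, 1.0, -0.008], [-0.001, -0.008, -1.0]]
ft_force: [-2.7, -17.3, 7.6]
gripper_width: 0.005
gripper_force: 9.4
```

Request:
jog_arm(
  targets=[
    [[0,0.003,-0.003,0,1],[0,0.002,-0.003,0,1]],
  ],
)

```text
clock: 7.65
ee_pos: [0.4873, -0.1511, 0.0667]
eef_rot: [[-1.0, 0.004, 0.002], [0.004, 1.0, -0.01], [-0.002, -0.01, -1.0]]
ft_force: [-3.0, -15.9, 7.7]
gripper_width: 0.002
gripper_force: 8.3
```

Request:
jog_arm(
  targets=[
    [[0,0,-0.003,0,1],[0,0,-0.003,0,1]],
  ],
)

```text
clock: 7.85
ee_pos: [0.4871, -0.1484, 0.0713]
eef_rot: [[-1.0, 0.003, 0.001], [0.003, 1.0, -0.004], [-0.001, -0.004, -1.0]]
ft_force: [-0.7, -4.0, 0.8]
gripper_width: 0.007
gripper_force: 2.0
```

Request:
jog_arm(
  targets=[
    [[0,0.005,-0.009,0,1],[0,0.006,-0.008,0,1],[0,0.006,-0.008,0,1]],
  ],
)

```text
clock: 8.15
ee_pos: [0.4869, -0.1291, 0.0959]
eef_rot: [[-1.0, 0.001, -0.001], [0.001, 1.0, 0.0], [0.001, 0.0, -1.0]]
ft_force: [-0.1, -1.9, -1.2]
gripper_width: 0.006
gripper_force: 0.7
```

Request:
jog_arm(
  targets=[
    [[0,0.007,-0.007,0,1],[0,0.007,-0.007,0,1],[0,0.008,-0.006,0,1]],
  ],
)

```text
clock: 8.45
ee_pos: [0.4868, -0.1064, 0.1161]
eef_rot: [[-1.0, 0.001, -0.001], [0.001, 1.0, 0.0], [0.001, 0.0, -1.0]]
ft_force: [0.4, -0.9, -0.5]
gripper_width: 0.006
gripper_force: 0.7
```

Request:
jog_arm(
  targets=[
    [[0,0.01,-0.006,0,1],[0,0.01,-0.006,0,1],[0,0.011,-0.004,0,1],[0,0.011,-0.004,0,1],[0,0.011,-0.003,0,1]],
  ],
)

```text
clock: 8.95
ee_pos: [0.4874, -0.0532, 0.1396]
eef_rot: [[-1.0, 0.001, 0.001], [0.001, 1.0, 0.0], [-0.001, 0.0, -1.0]]
ft_force: [1.2, -1.4, 2.0]
gripper_width: 0.01
gripper_force: 1.1
```

Run:
```python
from h import *
st(); snap('scene','s4.png',(180,70,340,250),3.3)
```

```text
8.95 [ 0.4874 -0.0532  0.1396] [[-1.0, 0.001, 0.001], [0.001, 1.0, 0.0], [-0.001, 0.0, -1.0]] [ 1.2 -1.4  2. ] 0.009542563678179067
```

View pics/s4.png

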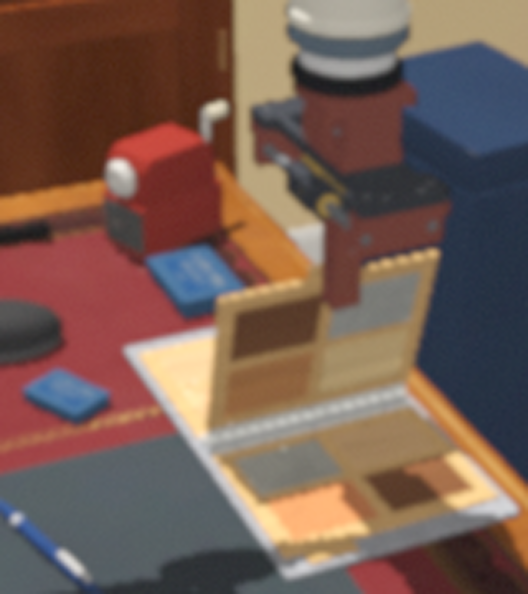

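The leaf stands near upright (its edge along (220,290)–(435,255)), with the finger behind it at (345,290). The tin lies flat at (195,280). Continue over the top.

Request:
jog_arm(
  targets=[
    [[0,0.012,-0.001,0,1],[0,0.013,-0.001,0,1],[0,0.013,0,0,1],[0,0.014,0.001,0,1],[0,0.014,0.002,0,1]],
  ],
)

```text
clock: 9.5
ee_pos: [0.4871, 0.0131, 0.1376]
eef_rot: [[-1.0, 0.001, -0.0], [0.001, 1.0, 0.0], [0.0, 0.0, -1.0]]
ft_force: [-0.3, -1.2, 0.2]
gripper_width: 0.005
gripper_force: 0.7
```

Request:
jog_arm(
  targets=[
    [[0,0.012,0.004,0,1],[0,0.012,0.005,0,1],[0,0.011,0.006,0,1],[0,0.011,0.007,0,1]],
  ],
)

```text
clock: 9.9
ee_pos: [0.4872, 0.0588, 0.1152]
eef_rot: [[-1.0, 0.001, -0.0], [0.001, 1.0, 0.0], [0.0, 0.0, -1.0]]
ft_force: [0.4, -0.7, 2.0]
gripper_width: 0.007
gripper_force: 0.5
```

Request:
jog_arm(
  targets=[
    [[0,0.01,0.009,0,1],[0,0.011,0.01,0,1],[0,0.008,0.01,0,1],[0,0.007,0.01,0,1]],
  ],
)

```text
clock: 10.3
ee_pos: [0.487, 0.0946, 0.0757]
eef_rot: [[-1.0, 0.001, -0.001], [0.001, 1.0, 0.0], [0.001, 0.0, -1.0]]
ft_force: [1.5, -0.1, 0.3]
gripper_width: 0.007
gripper_force: 0.4
```

Request:
jog_arm(
  targets=[
    [[0,0.006,0.011,0,1],[0,0.005,0.012,0,1],[0,0.003,0.012,0,1],[0,0.003,0.012,0,1]],
  ],
)

```text
clock: 10.7
ee_pos: [0.4871, 0.1108, 0.0286]
eef_rot: [[-1.0, 0.001, -0.0], [0.001, 1.0, -0.0], [0.0, -0.0, -1.0]]
ft_force: [0.3, 0.3, 0.7]
gripper_width: 0.003
gripper_force: 0.3
```

Request:
jog_arm(
  targets=[
    [[0,0.001,0.008,0,1],[0,0,0.005,0,1],[0,0,0.002,0,1]],
  ],
)

```text
clock: 11.0
ee_pos: [0.4869, 0.1116, 0.0141]
eef_rot: [[-1.0, 0.001, -0.001], [0.001, 1.0, -0.0], [0.001, -0.0, -1.0]]
ft_force: [-0.6, -0.2, -0.2]
gripper_width: 0.007
gripper_force: 0.3
```

Request:
jog_arm(
  targets=[
    [[0,0,0.001,0,1],[0,0,0.001,0,1]],
  ],
)

```text
clock: 11.2
ee_pos: [0.4876, 0.1116, 0.0133]
eef_rot: [[-1.0, 0.001, 0.001], [0.001, 1.0, -0.0], [-0.001, -0.0, -1.0]]
ft_force: [-0.8, -0.1, -0.3]
gripper_width: 0.005
gripper_force: 0.5
```

Request:
jog_arm(
  targets=[
    [[0,0,0.001,0,1],[0,0,0,0,1],[0,0,0,0,1]],
  ],
)

```text
clock: 11.5
ee_pos: [0.4876, 0.1116, 0.0132]
eef_rot: [[-1.0, 0.001, 0.001], [0.001, 1.0, -0.0], [-0.001, -0.0, -1.0]]
ft_force: [-2.7, -1.1, 5.3]
gripper_width: 0.008
gripper_force: 2.7
```

The downward motion stopped at z=0.0132 with 5 N, so the leaf is on its stop. Lift straight up and check.

Request:
jog_arm(
  targets=[
    [[0,0,-0.005,0,1],[0,0,-0.03,0,1],[0,-0.03,-0.05,0,1],[0,-0.05,-0.05,0,1],[0,-0.05,-0.03,0,1]],
  ],
)

```text
clock: 12.0
ee_pos: [0.4879, 0.0074, 0.1542]
eef_rot: [[-1.0, -0.002, 0.004], [-0.002, 1.0, 0.0], [-0.004, 0.0, -1.0]]
ft_force: [0.7, 0.2, -0.9]
gripper_width: 0.005
gripper_force: 0.0
```

Request:
jog_arm(
  targets=[
    [[0,-0.05,0,0,1],[0,-0.05,0,0,1],[0,-0.04,0,0,1],[0,0,0,0,1],[0,0,0,0,1]],
  ],
)

```text
clock: 12.5
ee_pos: [0.487, -0.1328, 0.1509]
eef_rot: [[-1.0, 0.003, 0.0], [0.003, 1.0, 0.0], [-0.0, 0.0, -1.0]]
ft_force: [-0.3, 0.4, -0.5]
gripper_width: 0.007
gripper_force: 0.0
```

Run:
```python
from h import *
st(); snap('scene','s5.png',(180,120,340,250),5)
snap('top','t5.png',(125,110,325,270),4)
```

```text
12.5 [ 0.487  -0.1328  0.1509] [[-1.0, 0.003, 0.0], [0.003, 1.0, 0.0], [-0.0, 0.0, -1.0]] [-0.3  0.4 -0.5] 0.0066654434021125785
```

View pics/s5.png

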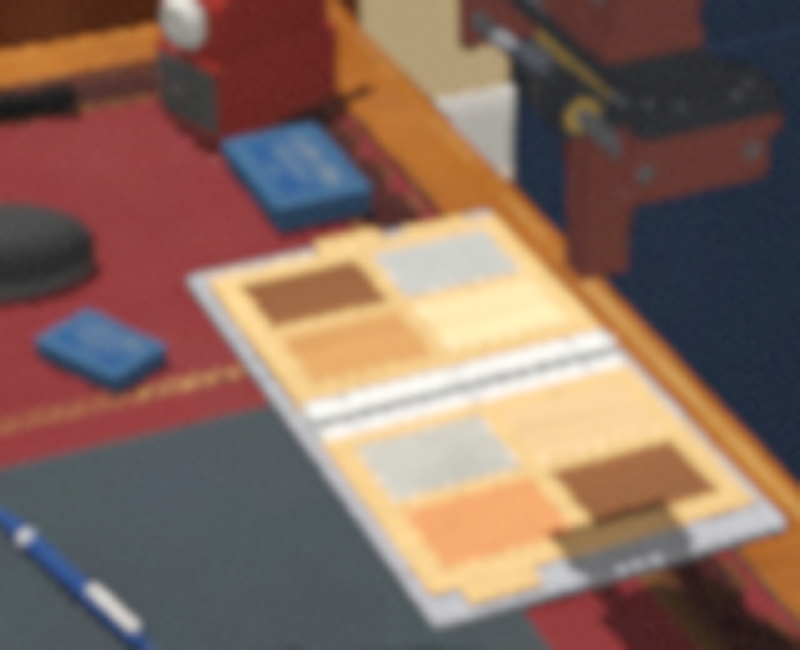

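View pics/t5.png

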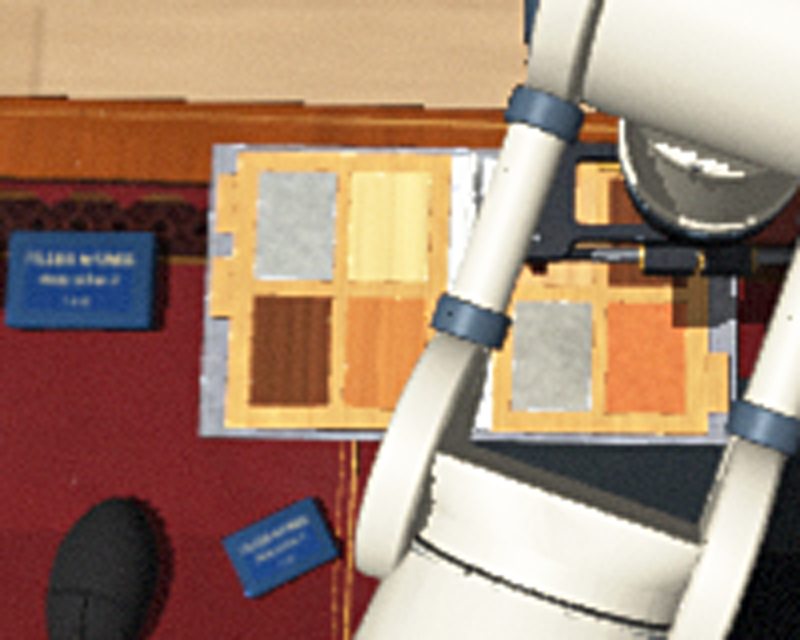

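The leaf lies flat on the left page, with its tab at top-view (220,290). The tin is flat on the desk at (82,280), well clear of the binder. Handing in.

```bash
python3 -c "
from workcell import order
print(order.hand_in())"
```

```text
the job is handed in; nothing more can be done
None
```

I handed the job in at about 12.6 s: the last pictures show the larger tin flat on the desk clear of the binder and the leaf flat on the left page, but the hand-in returned no verdict.

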